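# Reset the jig's stop bar by one notch and load the offcut

### The arm

A 6-joint arm with a two-finger parallel gripper is mounted at the origin on a cart in front of the work surface, level with it; the furniture and walls round the work are solid. World frame = base frame: x ahead of the robot, y to its left, z up, the work surface at z = 0. Lengths are in m, angles in rad, forces in N, time in s.
With the tool pointing down it reaches from about 0.3 to 0.775 m from the base axis. Payload 14.6 kg.
Tool frame: the origin (TCP) lies on the centre line of the jaws, within the pads' length; the fingertips stand 17 mm ahead of it and the grasp point (between the pads) lies 2 mm behind it; z points along the fingers, y is the line along which they close (so a half turn about z gives the same grasp; the last joint's range is limited). The gripper opens to 85 mm and grips with 20 to 120 N. Pads are 22 mm wide; open, the fingers measure 114 mm over their backs; the gripper's body (76 mm by 85 mm) begins 54 mm behind the grasp point. The pads swing forward as they close: fully open they stand 13 mm farther back than shut.
Start: joints at [-1.193, 0.3, 1.521, -0, 1.321, -0.067], TCP at [0.237, -0.496, 0.248] pointing down, gripper open.
Joint ranges: [-3.03, 3.03], [-0.79, 2.21], [0.23, 2.52], [-1.04, 4.18], [0, 3.07], [-2.55, 2.55]. Speed limits (rad/s): [2.22, 2.22, 2.57, 3.14, 3.14, 3.14].

### API

Orientations are given as a unit quaternion [w, x, y, z].
In Python, from bench import * gives the robot as it stands.
- The arm moves only by the tool move_arm, never from a script. Its argument "motion" is a list of rows, each a list of 3 entries, a list of its own where there are three numbers: the shift along the tool's x, y, z in m, then the turn, a rotation vector about the tool's x, y, z in degrees, then the gripper's target within -1 to 1 (shut at 1, half-way at 0, fully open at -1). In form: [[[dx, dy, dz], [ax, ay, az], gripper], ...]. A call has 1 to 5 rows; each row is the pose to reach, as a shift and turn from the pose commanded when the call began, along the tool's axes at that moment; what a row does not reach only later rows make up. A row lasts 1/8 s, in which the tool goes at most 62.5 mm and 10.7 degrees, less where a joint would pass 70% of its speed; a pose out of reach is approached as far as the arm can. A call with a gripper value outside its range is refused whole. The fingers move at their own pace and stop on an object; the grip force is fixed at half the most. Time passes only in rows, so rows that repeat a pose let the fingers close. It gives the time, the measured TCP pose, the force, the opening and the grip force at its end, in the units of the state.
- state(): the state, without advancing time (a new reading comes with each control period).
- get_image(name): name is "side" or "top"; returns a dict with "image" (400x640x3 uint8, red, green, blue), "intrinsics" (3x3 intrinsics, pixels), "k1" (the pictures are not rectified: a ray, as slopes to the right and down, at radius r is drawn at 1 + k1 r^2 times it, then the intrinsics apply), "extrinsics" (4x4, takes a point from world to camera coordinates). Camera axes: x right, y down, z forward; pixel columns grow to the right and rows downward; lengths in m; the calibration is good to about 2 mm. A picture is of the moment at which its call begins. There is no depth.
- sign_off(): hands the job in; it is judged then, once.
The state is a dict: "clock": time; "joint_pos": joint angles; "joint_velocities": joint speeds; "tau": joint torques, N m; "tool_pos": TCP position; "ee_rot": TCP orientation; "force": force on the tool from outside, world axes, zero at the start; "moment": the same for the moment, N m; "finger_gap": opening from 0.0 (shut) to 1.0 (fully open); "grip_force": force on a finger pad.
Only numpy, scipy, OpenCV 4.12 (cv2) and the standard library are available. Lean on these libraries where they do the work, as an engineer would, in place of code of your own. Each camera call takes 0.05 s, during which the arm holds its last target. There are 200 camera calls.

### The job

The stop bar of the notched jig stands one notch too close to the end board for the longer of the two pine offcuts. Lift the bar out of its notches, shift it one notch away from the end board and let it drop fully home in both rails; then lay the longer offcut flat on the jig's bed between the stop bar and the end board, its length along the rails. Leave the shorter offcut and the tape measure where they are.

Things in the scene. Friction and masses are not known exactly. Their poses are not given: they have to be found in the camera images.
- stop_jig: Jig fixed to the table, 240 long (its x) x 140 wide (y) mm: plywood bed (top at z = 6 mm), wooden end board across the +x end (inner face at x = +98, top at z = 46 mm), two notched aluminium rails along x at y = 58 to 70 mm on either side (underside at z = 28, tops at z = 48 mm), 116 mm free between them. Origin: centre of the underside.
- next_notch (a point): Point midway between the two notches the bar must move to, at the height of the notch floors: jig x = -3, y = 0, z = 39 mm. Each rail has 5 notches 16 mm wide, at jig x = +57, +27, -3, -33, -63 mm (30 mm pitch), between rounded crowns 9 mm high. Axes as the jig's.
- gap_middle (a point): Point on the bed's upper face where the offcut belongs: middle of the gap between end board and stop bar once the bar is in its new notches (jig x = 50, y = 0, z = 6 mm). The gap is then 96 mm long, from jig x = +2 to +98 mm, up to 3 mm more or less by the bar's play in the notches. Axes as the jig's.
- stop_bar: Loose steel stop bar across the jig, 10 mm thick (x), 156 mm long (y), about 0.25 kg. Origin: middle of the bar at the underside of its two end tongues (10 mm wide), which rest on the notch floors; axes as the jig's when seated. Between the rails its plate reaches from 30 mm below the origin to 7 mm above. It starts seated at jig x = +27 mm, too close to the end board by one notch.
- bar_grip (a point): Middle of the upright wooden grip on the stop bar, 17 mm above the bar's origin; the grip is 16 mm thick (x), 50 mm long (y), 28 mm high. The bar's ends hook under the rails: it can rise at most 19 mm from the notch floors, and slides freely along the rails when raised more than 9 mm (13 to 15 mm is best). Axes as the bar's.
- offcut_long: The longer pine offcut, a flat wooden block 45 (x) x 85 (y) x 22 (z) mm, lying loose on the table beyond the tool case (closed, dark green, 72 mm high). Origin: centre of its underside; its length runs along its y axis.
- offcut_short: The shorter pine offcut, 45 (x) x 70 (y) x 18 (z) mm, lying loose beyond the tool case (closed, dark green, 72 mm high), in either place relative to the longer one. Origin: centre of its underside. To be left alone.
- tape_measure: Yellow tape measure, 38 x 77 x 63 mm, standing loose behind the offcuts. Origin: centre of its underside. To be left alone.
There are look-alikes about, which are no part of the job. What is shaped like the offcut_long but red is not meant.

How it is judged:
On the way, in this order (a step that is already met when the one before it is completed fails the run):
1. the stop bar is lifted clear of its notches (z of stop_bar in the frame of stop_jig above 0.047 m), for 0.1 s.
2. the stop bar is home in the next notches, in both rails (x of stop_bar in the frame of stop_jig between -0.01 and 0.004 m and z of stop_bar in the frame of stop_jig below 0.042 m and angle between stop_bar's own z axis and vertical below 0.06 rad and angle between the y axis of stop_bar and the y axis of stop_jig, either way round below 0.1 rad), for 0.2 s.
At the end, for the whole second after the job is handed in: The stop bar is home (within 3 mm) and level in the notches at jig x = -3 mm; the longer offcut lies flat on the bed (within 3 mm) between bar and end board, within 10 mm of the gap's middle and 30 mm of the jig's midline, its length along the rails within 0.15 rad; both at rest (all of step 2 and x of offcut_long in the frame of stop_jig between 0.04 and 0.06 m and y of offcut_long in the frame of stop_jig between -0.03 and 0.03 m and z of offcut_long in the frame of stop_jig below 0.009 m and angle between offcut_long's own z axis and vertical below 0.08 rad and angle between the y axis of offcut_long and the x axis of stop_jig, either way round below 0.15 rad and linear speed of each of offcut_long, stop_bar below 0.02 m/s); the robot touches nothing.
It fails at once if the shorter offcut is moved more than 30 mm (distance of offcut_short from where it was at the start of the episode above 0.03 m).
It fails at once if the tape measure is moved more than 30 mm (distance of tape_measure from where it was at the start of the episode above 0.03 m).
It also fails if it takes over 64 s, if anything falls off the work surface, if the arm or the gripper's body presses on something with over 40 N, if the wrist force passes 120 N, or if a joint passes its speed limit or range.

## Working session

There is one attempt and no reset: what is moved stays moved. The work goes in short steps, Python scripts to look and compute and a tool call to move; the robot and the scene stay as the last step left them, time stands still between calls to the robot, and variables do not carry over. Pictures are saved under pics/ and viewed, at most 10 in all, crops included, and the job is handed in when it is done.

Besides the shell and the picture viewer there is one more tool, called after ">>>" as name(argument=value, ...), one argument or row to a line, values as JSON. move_arm: Moves the arm, as the interface text tells. Its arguments: {"type":"object","properties":{"motion":{"type":"array"}},"required":["motion"]}

```bash
mkdir -p pics; cat > h.py <<'E'
from bench import *
import numpy as np, cv2
def cam(n):
    d=get_image(n); return d
def px2ray(d,uv):
    K=np.array(d["intrinsics"]);E=np.array(d["extrinsics"]);k=d["k1"]
    uv=np.atleast_2d(np.array(uv,float))
    p=np.c_[(uv[:,0]-K[0,2])/K[0,0],(uv[:,1]-K[1,2])/K[1,1]]
    q=p.copy()
    for _ in range(30): q=p/(1+k*(q**2).sum(1,keepdims=True))
    R=E[:3,:3]; o=-R.T@E[:3,3]
    return o,np.c_[q,np.ones(len(q))]@R
def onplane(d,uv,z):
    o,r=px2ray(d,uv); return o+r*((z-o[2])/r[:,2])[:,None]
def proj(d,P):
    K=np.array(d["intrinsics"]);E=np.array(d["extrinsics"]);k=d["k1"]
    P=np.atleast_2d(P); c=P@E[:3,:3].T+E[:3,3]; q=c[:,:2]/c[:,2:]
    q=q*(1+k*(q**2).sum(1,keepdims=True)); return q*[K[0,0],K[1,1]]+[K[0,2],K[1,2]]
def save(d,name,box=None,s=1):
    im=d["image"]
    if box: im=im[box[1]:box[3],box[0]:box[2]]
    cv2.imwrite("pics/"+name,cv2.resize(im[:,:,::-1],None,fx=s,fy=s,interpolation=cv2.INTER_CUBIC))
E
python3 - <<'E'
from h import *
np.set_printoptions(precision=4,suppress=True)
for n in("top","side"):
    d=cam(n); save(d,n+"0.png"); print(n,np.array(d["extrinsics"]),d["k1"],px2ray(d,[[320,200]]))
s=state(); print(s["tool_pos"],s["ee_rot"],s["clock"])
E
```

```text
top [[ 0.0176 -0.9998  0.0001 -0.1374]
 [-0.9873 -0.0174 -0.1579  0.6265]
 [ 0.1579  0.0026 -0.9875  1.0583]
 [ 0.      0.      0.      1.    ]] -0.0024903870153557463 (array([ 0.4539, -0.1293,  1.144 ]), array([[ 0.1529,  0.0017, -0.9882]]))
side [[-0.9908 -0.1349  0.008   0.5952]
 [-0.0809  0.5446 -0.8348  0.1885]
 [ 0.1082 -0.8277 -0.5506  1.012 ]
 [ 0.      0.      0.      1.    ]] -0.10196460837470392 (array([0.4955, 0.8153, 0.7097]), array([[ 0.1156, -0.8227, -0.5567]]))
[ 0.2366 -0.4963  0.2478] [-0.0005  0.9754  0.2206 -0.0001] 0.1
```

View pics/top0.png

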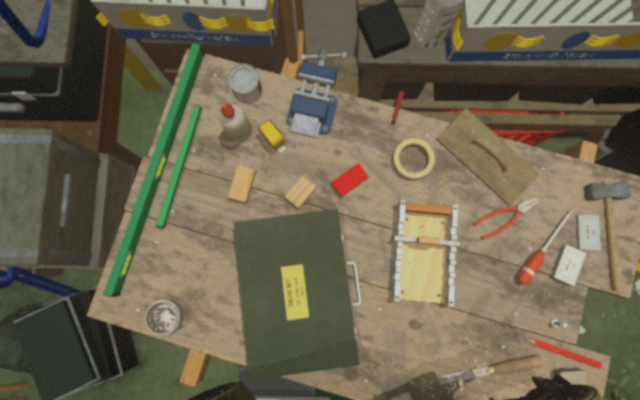

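View pics/side0.png

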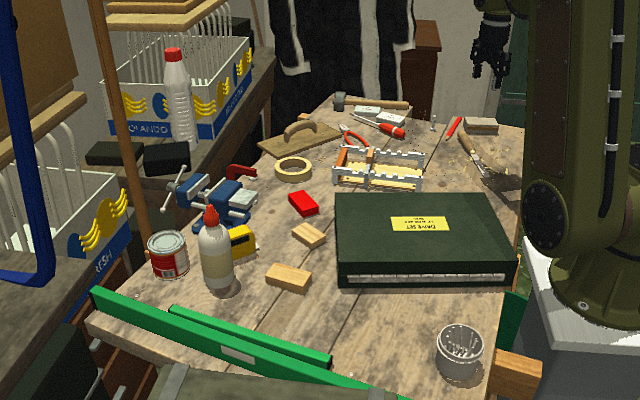

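The top view shows the jig at about (427,253) with its end board at the top (427,208) and the bar at (427,240). The pine blocks are at (241,184) and (300,192), the red look-alike at (350,180), the tape measure at (271,133) and the tool case at (295,290). The side view shows the same pine blocks at (289,277) and (309,235).

Next I'll measure both blocks and enlarge them.

```bash
python3 - <<'E'
from h import *
np.set_printoptions(precision=4,suppress=True)
d=cam("top"); im=d["image"]
save(d,"off.png",(215,110,375,220),5)
save(d,"jig.png",(380,190,475,315),4.7)
hsv=cv2.cvtColor(im,cv2.COLOR_RGB2HSV)
for p in [(241,184),(300,192),(255,178),(427,270),(427,208),(320,200)]: print(p,hsv[p[1],p[0]])
m=((hsv[...,0]>8)&(hsv[...,0]<28)&(hsv[...,1]>95)&(hsv[...,2]>130)).astype(np.uint8)
m=cv2.morphologyEx(m,cv2.MORPH_OPEN,np.ones((3,3)))
cs,_=cv2.findContours(m,cv2.RETR_EXTERNAL,cv2.CHAIN_APPROX_NONE)
for c in cs:
    if cv2.contourArea(c)<150: continue
    (x,y),_,_=cv2.minAreaRect(c)
    for z in (0.018,0.022):
        w=onplane(d,c[:,0,:],z)[:,:2].astype(np.float32)*1000
        print((round(x),round(y)),z,cv2.minAreaRect(w))
E
```

```text
(241, 184) [ 18 113 198]
(300, 192) [ 18 110 193]
(255, 178) [ 19  73 158]
(427, 270) [ 26  86 202]
(427, 208) [ 15 156 190]
(320, 200) [ 18  67 122]
(517, 365) 0.018 ((239.87844848632812, -602.0452880859375), (22.033409118652344, 112.98004150390625), 13.205906867980957)
(517, 365) 0.022 ((240.63882446289062, -600.3657836914062), (21.955158233642578, 112.57868194580078), 13.205893516540527)
(192, 367) 0.018 ((222.31240844726562, 167.67124938964844), (39.95943832397461, 81.71346282958984), 74.21018981933594)
(192, 367) 0.022 ((223.13516235351562, 166.6162567138672), (39.81747817993164, 81.42314147949219), 74.21018981933594)
(295, 292) 0.018 ((400.74005126953125, -69.94120788574219), (124.48715209960938, 52.467132568359375), 5.8806657791137695)
(295, 292) 0.022 ((400.928955078125, -70.15206909179688), (124.044921875, 52.28075408935547), 5.8806610107421875)
(432, 248) 0.018 ((513.208251953125, -403.88507080078125), (115.6340103149414, 60.355525970458984), 55.4488410949707)
(432, 248) 0.022 ((512.99755859375, -402.90960693359375), (115.22319030761719, 60.14114761352539), 55.4488143920898
[... 1886 characters left out ...]
(260, 25) 0.018 ((1098.60009765625, 41.077735900878906), (31.4377498626709, 69.31731414794922), 3.815666437149048)
(260, 25) 0.022 ((1096.3099365234375, 40.47246170043945), (31.32607650756836, 69.071044921875), 3.8156726360321045)
(213, 22) 0.018 ((1103.7967529296875, 167.5235137939453), (72.05362701416016, 33.308712005615234), 88.04232788085938)
(213, 22) 0.022 ((1101.4879150390625, 166.4690704345703), (71.79777526855469, 33.19036102294922), 88.04206085205078)
(156, 20) 0.018 ((1108.15576171875, 321.51324462890625), (32.025386810302734, 72.39665222167969), 3.9300200939178467)
(156, 20) 0.022 ((1105.83154296875, 319.9117431640625), (31.911523818969727, 72.13944244384766), 3.9300475120544434)
```

View pics/off.png

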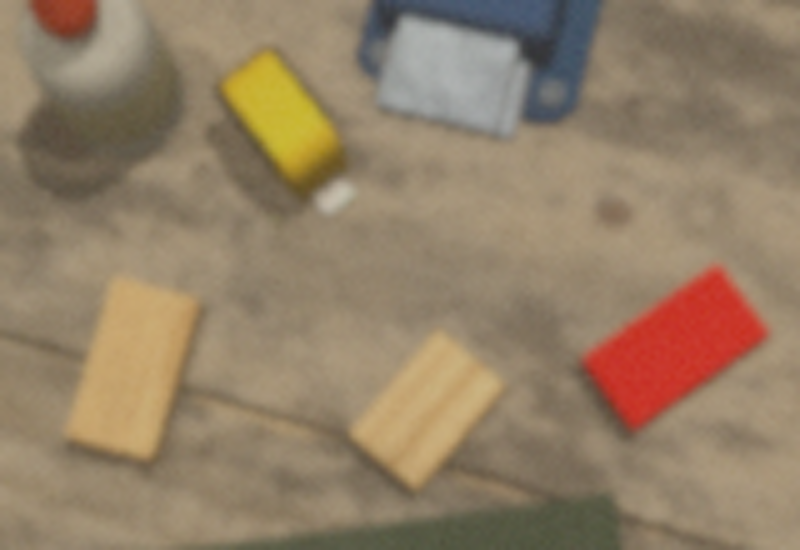

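View pics/jig.png

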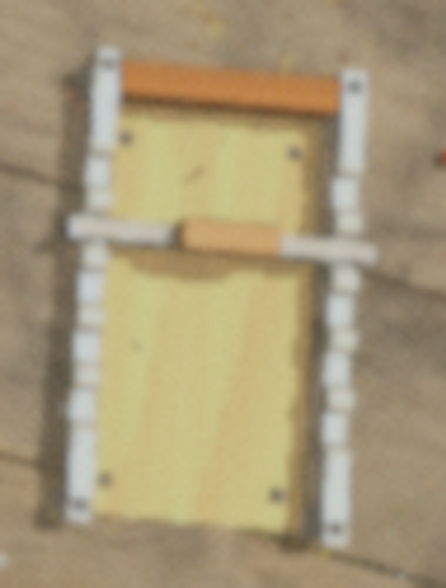

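Candidates for the longer offcut:
- **Pine, (241,184):** measures about 87 x 48 mm, so this is the longer offcut.
- **Pine, (300,192):** measures about 71 x 45 mm, so this is the shorter one.
- **Red, (350,180):** the look-alike, not meant.

The enlarged crop confirms this. In the jig crop, the rail ends are at about (108,48), (78,520), (355,71) and (335,543), and the grip is at (232,235).

```bash
cat >> h.py <<'E'
from scipy.spatial.transform import Rotation as Rn
def delta(target,yaw_y,s=None):
    """shift in tool axes and turn (deg) about tool z so tool y lies along world angle yaw_y (mod 180)"""
    s=s or state(); w,x,y,z=s["ee_rot"]; R=Rn.from_quat([x,y,z,w]).as_matrix()
    t=np.degrees(np.arctan2(R[1,1],R[0,1])); dy=(yaw_y-t+90)%180-90
    rx=R.T@np.array([0,0,1.]);
    return R.T@(np.array(target)-s["tool_pos"]), -dy, np.degrees(np.arccos(-R[2,2]))
E
python3 - <<'E'
from h import *
np.set_printoptions(precision=4,suppress=True)
d=cam("top")
c=lambda u,v:(380+u/4.7-.4,190+v/4.7-.4)
P=onplane(d,[c(108,48),c(78,520),c(355,71),c(335,543)],.048)
print(P); a=np.degrees([np.arctan2(*(P[0]-P[1])[1::-1]),np.arctan2(*(P[2]-P[3])[1::-1]),np.arctan2(*(P[0]-P[2])[1::-1])-np.pi/2])
print("len",np.linalg.norm(P[0]-P[1]),np.linalg.norm(P[2]-P[3]),np.linalg.norm(P[0]-P[2]),np.linalg.norm(P[1]-P[3]),a)
C=P.mean(0);th=np.radians(a.mean()); X=np.array([np.cos(th),np.sin(th),0])
G=onplane(d,[c(232,235)],.070)[0]
print("C",C,"grip meas",G,"in jig",(G-C)@X,(G-C)@[-X[1],X[0],0])
print("bar pred",C+.027*X)
s=d
t=cam("side"); print("side proj of jig corners top", proj(t,P))
print(delta(np.r_[(C+.027*X)[:2],.2],np.degrees(th)))
E
```

```text
[[ 0.6275 -0.3288  0.048 ]
 [ 0.3877 -0.3111  0.048 ]
 [ 0.6177 -0.4566  0.048 ]
 [ 0.3787 -0.4396  0.048 ]]
len 0.24045332020093363 0.2396248169722541 0.12823390540281387 0.12887089713912595 [-4.2188 -4.0665 -4.3847]
C [ 0.5029 -0.384   0.048 ] grip meas [ 0.5302 -0.3859  0.07  ] in jig 0.027336874386033393 0.0001335264639951669
bar pred [ 0.5298 -0.386   0.048 ]
side proj of jig corners top [[330.8523 165.7207]
 [422.0498 176.1011]
 [339.7424 143.9889]
 [423.9334 152.896 ]]
(array([0.3122, 0.0266, 0.048 ]), np.float64(-60.29217714788433), np.float64(0.03180089517828393))
```

>>> move_arm(
  motion=[
    [[0.312,0.027,0.048],[0,0,-60.3],0],
    [[0.312,0.027,0.048],[0,0,-60.3],0],
    [[0.312,0.027,0.048],[0,0,-60.3],0],
    [[0.312,0.027,0.048],[0,0,-60.3],0],
    [[0.312,0.027,0.048],[0,0,-60.3],0],
  ],
)

```text
clock: 0.88
tool_pos: [0.5277, -0.3871, 0.2006]
ee_rot: [-0.0, 0.769, 0.64, -0.0]
force: [0.4, -1.2, 0.3]
finger_gap: 0.496
grip_force: 0.0
```

```bash
python3 - <<'E'
from h import *
np.set_printoptions(precision=4,suppress=True)
s=state();print(s["tool_pos"],s["finger_gap"],s["clock"],delta([.530,-.386,.2],-4.22))
E
```

```text
[ 0.5277 -0.3871  0.2006] 0.49607324798605285 0.875 (array([0.0015, 0.0021, 0.0006]), np.float64(-6.229417553185527), np.float64(0.0017676628211646115))
```

>>> move_arm(
  motion=[
    [[0.0015,0.002,0.06],[0,0,-6.2],0],
    [[0.0015,0.002,0.1],[0,0,-6.2],0],
    [[0.0015,0.002,0.1],[0,0,-6.2],0],
  ],
)

```text
clock: 1.25
tool_pos: [0.5271, -0.386, 0.0978]
ee_rot: [-0.003, 0.735, 0.678, -0.0]
force: [-0.5, -0.5, -0.1]
finger_gap: 0.505
grip_force: 0.0
```

```bash
python3 - <<'E'
from h import *
np.set_printoptions(precision=4,suppress=True)
s=state();print(s["tool_pos"],s["finger_gap"],s["clock"],delta([.530,-.386,.058],-4.22))
save(cam("side"),"s1.png",(300,60,480,220),4)
E
```

```text
[ 0.5271 -0.386   0.0978] 0.5049902844821474 1.25 (array([0.0001, 0.0031, 0.0398]), np.float64(-0.37778616208174753), np.float64(0.3485325077837886))
```

View pics/s1.png

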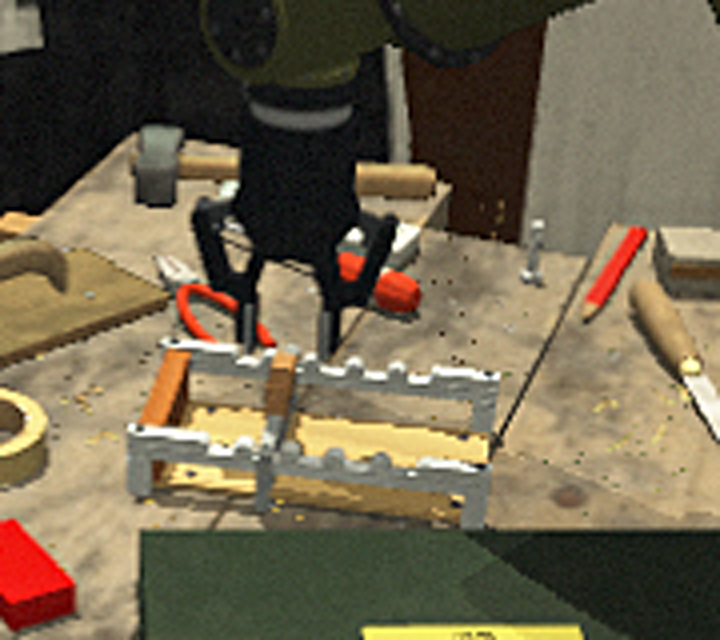

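The fingers (x≈250 and 325 in the crop) straddle the grip at (282,380). I'll lower and close.

>>> move_arm(
  motion=[
    [[0,0.002,0.02],[0,0,0],0],
    [[0,0.002,0.039],[0,0,0],0],
    [[0,0.002,0.039],[0,0,0],0],
  ],
)

```text
clock: 1.68
tool_pos: [0.5295, -0.3867, 0.0602]
ee_rot: [-0.001, 0.735, 0.678, -0.0]
force: [-0.3, 0.2, 0.3]
finger_gap: 0.502
grip_force: 0.0
```

>>> move_arm(
  motion=[
    [[0,0,0],[0,0,0],1],
    [[0,0,0],[0,0,0],1],
    [[0,0,0],[0,0,0],1],
    [[0,0,0],[0,0,0],1],
    [[0,0,0],[0,0,0],1],
  ],
)

```text
clock: 2.3
tool_pos: [0.5305, -0.3875, 0.0628]
ee_rot: [0.001, 0.735, 0.678, 0.0]
force: [-0.3, -0.1, 5.9]
finger_gap: 0.173
grip_force: 59.4
```

```bash
python3 - <<'E'
from h import *
np.set_printoptions(precision=4,suppress=True)
s=state();print(s["tool_pos"],s["force"],s["finger_gap"]*85,s["grip_force"],delta([.530,-.386,.058],-4.22))
E
```

```text
[ 0.5305 -0.3875  0.0628] [-0.3328 -0.1105  5.9468] 14.738896744982355 59.411664605140686 (array([ 0.0014, -0.0006,  0.0048]), np.float64(-0.37962091198612313), np.float64(0.08236093061729904))
```

>>> move_arm(
  motion=[
    [[0,0,-0.005],[0,0,0],1],
    [[0,0,-0.01],[0,0,0],1],
    [[0,0,-0.014],[0,0,0],1],
    [[0,0,-0.014],[0,0,0],1],
    [[0,0,-0.014],[0,0,0],1],
  ],
)

```text
clock: 2.92
tool_pos: [0.5301, -0.3871, 0.0758]
ee_rot: [-0.0, 0.735, 0.678, -0.0]
force: [0.1, 0.4, -2.5]
finger_gap: 0.177
grip_force: 58.5
```

>>> move_arm(
  motion=[
    [[0,-0.008,-0.001],[0,0,0],1],
    [[0,-0.016,-0.001],[0,0,0],1],
    [[0,-0.024,-0.001],[0,0,0],1],
    [[0,-0.03,-0.001],[0,0,0],1],
    [[0,-0.03,-0.001],[0,0,0],1],
  ],
)

```text
clock: 3.55
tool_pos: [0.4999, -0.3848, 0.0771]
ee_rot: [-0.0, 0.735, 0.678, 0.0]
force: [-0.4, 0.3, -2.7]
finger_gap: 0.179
grip_force: 58.6
```

```bash
python3 - <<'E'
from h import *
np.set_printoptions(precision=4,suppress=True)
th=np.radians(-4.22);X=np.array([np.cos(th),np.sin(th)])
s=state();print(s["tool_pos"],s["force"],"jig x",(s["tool_pos"][:2]-np.array([.503,-.384]))@X)
d=cam("top"); save(d,"j2.png",(380,190,475,315),4.7)
save(cam("side"),"s2.png",(300,110,460,210),5)
E
```

```text
[ 0.4999 -0.3848  0.0771] [-0.3927  0.2735 -2.6607] jig x -0.0030579833637629592
```

View pics/s2.png

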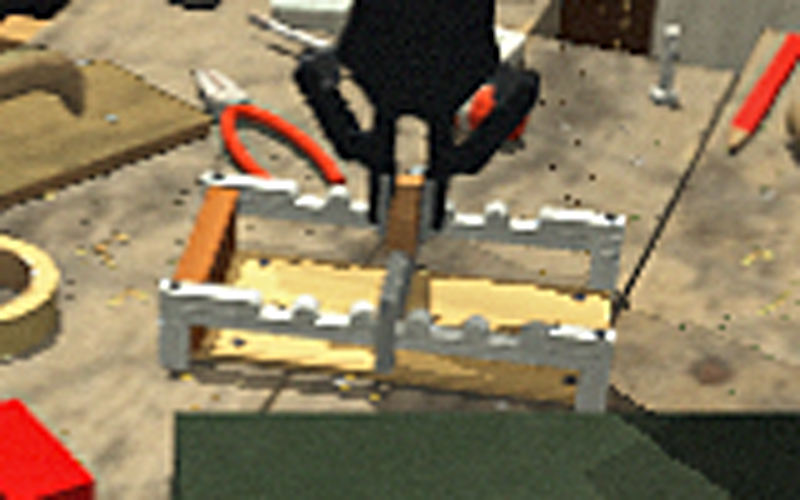

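The bar hangs level at (395,290) over the third notch, at jig x = −3. I'll lower it 14 mm.

>>> move_arm(
  motion=[
    [[0,0,0.005],[0,0,0],1],
    [[0,0,0.01],[0,0,0],1],
    [[0,0,0.013],[0,0,0],1],
    [[0,0,0.014],[0,0,0],1],
    [[0,0,0.014],[0,0,0],1],
  ],
)

```text
clock: 4.28
tool_pos: [0.5003, -0.3848, 0.063]
ee_rot: [0.0, 0.735, 0.678, 0.0]
force: [0.5, -0.0, -2.3]
finger_gap: 0.175
grip_force: 58.8
```

>>> move_arm(
  motion=[
    [[0,0,0],[0,0,0],0.3],
    [[0,0,0],[0,0,0],0],
    [[0,0,0],[0,0,0],0],
    [[0,0,-0.03],[0,0,0],0],
    [[0,0,-0.08],[0,0,0],0],
  ],
)

```text
clock: 4.9
tool_pos: [0.4997, -0.3843, 0.1424]
ee_rot: [-0.002, 0.735, 0.678, -0.0]
force: [-0.2, -0.3, -0.1]
finger_gap: 0.501
grip_force: 0.0
```

>>> move_arm(
  motion=[
    [[0,0,-0.06],[0,0,0],-1],
    [[0,0,-0.1],[0,0,0],-1],
    [[0,0,-0.1],[0,0,0],-1],
  ],
)

```text
clock: 5.28
tool_pos: [0.5009, -0.3853, 0.2467]
ee_rot: [0.003, 0.735, 0.678, 0.0]
force: [-0.2, 0.3, -0.4]
finger_gap: 0.997
grip_force: 0.0
```

```bash
python3 - <<'E'
from h import *
np.set_printoptions(precision=4,suppress=True)
d=cam("side");save(d,"s3.png",(310,120,450,200),5)
d=cam("top");im=d["image"]
hsv=cv2.cvtColor(im,cv2.COLOR_RGB2HSV)
m=((hsv[...,0]>8)&(hsv[...,0]<28)&(hsv[...,1]>95)&(hsv[...,2]>130)).astype(np.uint8)
m=cv2.morphologyEx(m,cv2.MORPH_OPEN,np.ones((3,3)))
cs,_=cv2.findContours(m[165:215,215:325].copy(),cv2.RETR_EXTERNAL,cv2.CHAIN_APPROX_NONE)
for c in cs:
    if cv2.contourArea(c)>150: print(cv2.minAreaRect(onplane(d,c[:,0,:]+[215,165],.022)[:,:2].astype(np.float32)*1000), cv2.minAreaRect(c+[215,165]))
s=state();print(s["tool_pos"],s["joint_pos"],s["force"])
for ang in (-14.2+90,): print(delta([.666,.071,.22],ang))
E
```

```text
((644.6250610351562, -78.3439712524414), (44.64393615722656, 72.57855987548828), 46.74131393432617) ((300.5, 193.00001525878906), (17.677669525146484, 28.991374969482422), 45.0)
((665.4464721679688, 70.99891662597656), (49.03951644897461, 87.36038970947266), 76.59506225585938) ((241.3113250732422, 183.66038513183594), (19.367835998535156, 34.61486053466797), 15.945395469665527)
[ 0.5001 -0.3846  0.2425] [-0.7137  0.487   1.2764 -0.      1.3785 -0.6334] [ 0.2621  0.0783 -0.6632]
(array([0.4675, 0.1288, 0.0225]), np.float64(-80.39998763986875), np.float64(0.019923512966663313))
```

View pics/s3.png

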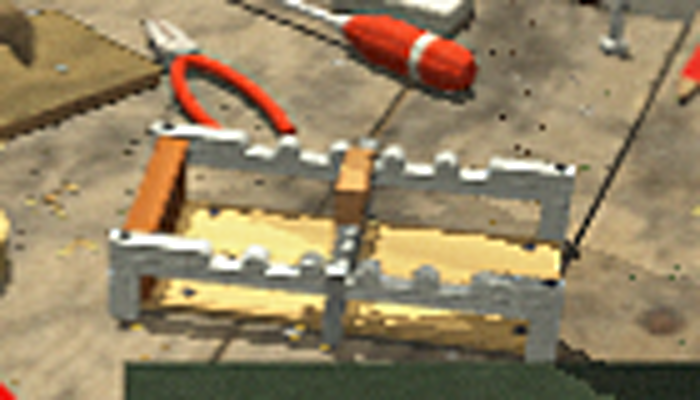

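The bar sits down in its new notches at (345,235). Next I'll pick up the longer offcut.

>>> move_arm(
  motion=[
    [[0.468,0.13,0.022],[0,0,-80],-1],
    [[0.468,0.13,0.022],[0,0,-80],-1],
    [[0.468,0.13,0.022],[0,0,-80],-1],
    [[0.468,0.13,0.022],[0,0,-80],-1],
    [[0.468,0.13,0.022],[0,0,-80],-1],
  ],
)

```text
clock: 6.0
tool_pos: [0.6076, -0.0896, 0.227]
ee_rot: [-0.001, 0.346, 0.938, -0.0]
force: [0.1, -0.4, 0.3]
finger_gap: 1.002
grip_force: 0.0
```

```bash
python3 - <<'E'
from h import *
np.set_printoptions(precision=4,suppress=True)
s=state();print(s["tool_pos"],s["joint_pos"],delta([.667,.0725,.2],76.2))
E
```

```text
[ 0.6076 -0.0896  0.227 ] [-0.206   0.4612  1.35   -0.      1.3329 -1.0693] (array([0.0602, 0.1618, 0.027 ]), np.float64(-26.73727396497759), np.float64(0.14350602511095967))
```

>>> move_arm(
  motion=[
    [[0.06,0.162,0.027],[0,0,-26.7],-1],
    [[0.06,0.162,0.027],[0,0,-26.7],-1],
    [[0.06,0.162,0.027],[0,0,-26.7],-1],
    [[0.06,0.162,0.027],[0,0,-26.7],-1],
    [[0.06,0.162,0.027],[0,0,-26.7],-1],
  ],
)

```text
clock: 6.62
tool_pos: [0.6679, 0.0697, 0.2005]
ee_rot: [-0.001, 0.124, 0.992, -0.0]
force: [0.0, -0.8, 0.1]
finger_gap: 1.002
grip_force: 0.0
```

```bash
python3 - <<'E'
from h import *
np.set_printoptions(precision=4,suppress=True)
s=state();print(s["tool_pos"],s["joint_pos"],delta([.667,.0725,.021],76.2))
save(cam("side"),"s4.png",(180,130,380,310),4)
E
```

```text
[0.6679 0.0697 0.2005] [ 0.0495  0.6129  1.1835 -0.0002  1.3474 -1.273 ] (array([0.0012, 0.0026, 0.1795]), np.float64(-0.42276662286430167), np.float64(0.1220874537582732))
```

View pics/s4.png

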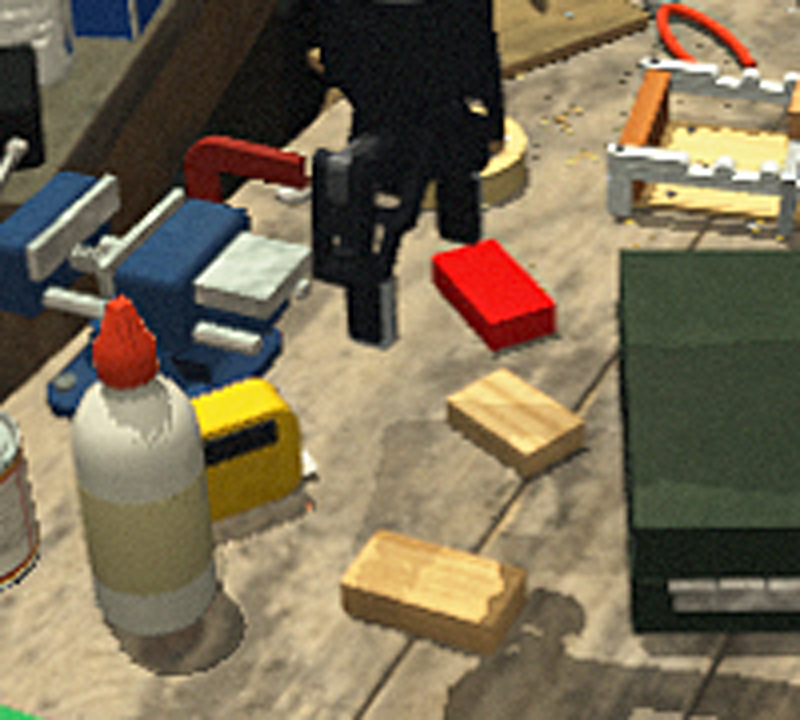

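Side view: the gripper hangs over the longer offcut at (435,590). The tape measure at (250,450) and the short offcut at (515,420) are clear. I'll descend.

>>> move_arm(
  motion=[
    [[0.001,0.0025,0.06],[0,0,0],-1],
    [[0.001,0.0025,0.12],[0,0,0],-1],
    [[0.001,0.0025,0.16],[0,0,0],-1],
    [[0.001,0.0025,0.18],[0,0,0],-1],
    [[0.001,0.0025,0.181],[0,0,0],-1],
  ],
)

```text
clock: 7.3
tool_pos: [0.6678, 0.072, 0.0205]
ee_rot: [-0.0, 0.124, 0.992, -0.0]
force: [0.7, 0.2, 0.7]
finger_gap: 1.001
grip_force: 0.0
```

>>> move_arm(
  motion=[
    [[0,0,0],[0,0,0],1],
    [[0,0,0],[0,0,0],1],
    [[0,0,0],[0,0,0],1],
    [[0,0,0],[0,0,0],1],
    [[0,0,0],[0,0,0],1],
  ],
)

```text
clock: 7.92
tool_pos: [0.6688, 0.0728, 0.0226]
ee_rot: [0.001, 0.123, 0.992, 0.0]
force: [-1.5, -1.0, 7.3]
finger_gap: 0.508
grip_force: 62.3
```

>>> move_arm(
  motion=[
    [[0,0,-0.03],[0,0,0],1],
    [[0,0,-0.09],[0,0,0],1],
    [[0,0,-0.15],[0,0,0],1],
    [[0,0,-0.18],[0,0,0],1],
    [[0,0,-0.18],[0,0,0],1],
  ],
)

```text
clock: 8.55
tool_pos: [0.6687, 0.0729, 0.2043]
ee_rot: [0.003, 0.123, 0.992, 0.0]
force: [-0.1, -0.3, -1.6]
finger_gap: 0.508
grip_force: 61.4
```

```bash
cat >> h.py <<'E'
th=np.radians(-4.22);JX=np.array([np.cos(th),np.sin(th)]);JC=np.array([.503,-.384])
GAP=JC+.05*JX
E
python3 - <<'E'
from h import *
np.set_printoptions(precision=4,suppress=True)
s=state();print(GAP,s["tool_pos"],s["finger_gap"],s["joint_pos"],delta(np.r_[GAP,.2],85.8))
d=cam("top"); im=d["image"]
save(d,"t5.png",(215,110,375,220),5)
E
```

```text
[ 0.5529 -0.3877] [0.6687 0.0729 0.2043] 0.507749053712522 [ 0.0541  0.6086  1.1812 -0.      1.3463 -1.2692] (array([-0.0005, -0.4749,  0.0035]), np.float64(-9.979683444066524), np.float64(0.3191105153045027))
```

View pics/t5.png

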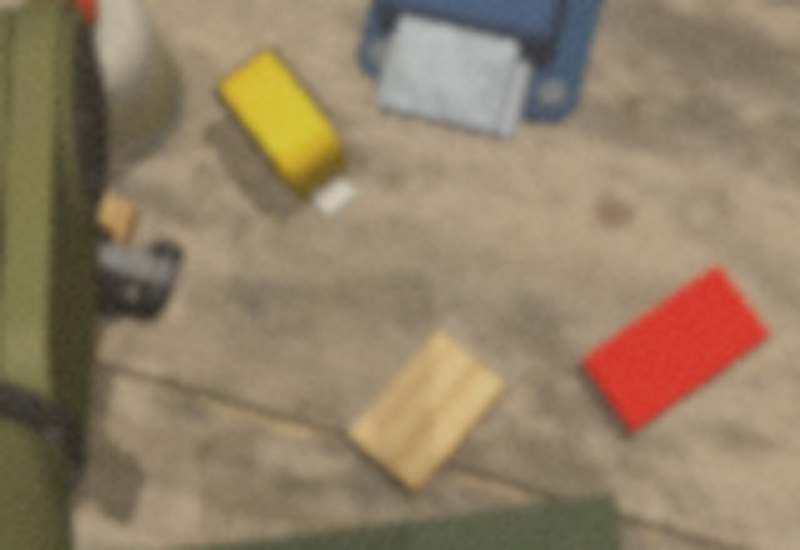

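The offcut is held at (118,215) and the others are undisturbed. I'll carry it over.

>>> move_arm(
  motion=[
    [[0,-0.475,0.004],[0,0,-10],1],
    [[0,-0.475,0.004],[0,0,-10],1],
    [[0,-0.475,0.004],[0,0,-10],1],
    [[0,-0.475,0.004],[0,0,-10],1],
    [[0,-0.475,0.004],[0,0,-10],1],
  ],
)

```text
clock: 9.22
tool_pos: [0.5901, -0.2318, 0.1965]
ee_rot: [-0.001, 0.036, 0.999, 0.0]
force: [-0.3, -0.2, -0.5]
finger_gap: 0.509
grip_force: 61.4
```

```bash
python3 - <<'E'
from h import *
np.set_printoptions(precision=4,suppress=True)
s=state();print(s["tool_pos"],s["joint_pos"],delta(np.r_[GAP,.12],85.8))
E
```

```text
[ 0.5901 -0.2318  0.1965] [-0.4321  0.5307  1.3197  0.      1.2937 -1.9299] (array([ 0.0256, -0.1583,  0.0764]), np.float64(0.01792322824043424), np.float64(0.14242679294531715))
```

>>> move_arm(
  motion=[
    [[0.008,-0.05,0.02],[0,0,0],1],
    [[0.017,-0.105,0.05],[0,0,0],1],
    [[0.0255,-0.158,0.076],[0,0,0],1],
    [[0.0255,-0.158,0.076],[0,0,0],1],
    [[0.0255,-0.158,0.076],[0,0,0],1],
  ],
)

```text
clock: 9.85
tool_pos: [0.5542, -0.3854, 0.121]
ee_rot: [-0.001, 0.037, 0.999, 0.001]
force: [-0.1, 0.2, 0.8]
finger_gap: 0.506
grip_force: 61.4
```

```bash
python3 - <<'E'
from h import *
np.set_printoptions(precision=4,suppress=True)
s=state();print(s["tool_pos"],delta(np.r_[GAP,.06],85.8))
d=cam("side"); save(d,"s6.png",(290,90,450,210),5)
z=s["tool_pos"][2]-.0226
# predicted bottom corners of block on +y side, and jig board/bar edges
JY=np.array([-JX[1],JX[0]]); c=s["tool_pos"][:2]
P=[np.r_[c+a*JX+.0225*JY,z+h] for a in(-.0425,.0425) for h in (0,.022)]
print((proj(d,P)-[290,90])*5)
E
```

```text
[ 0.5542 -0.3854  0.121 ] (array([ 0.001 , -0.0025,  0.061 ]), np.float64(0.0011509409977463747), np.float64(0.10590048186154039))
[[428.0423 282.5867]
 [430.6929 245.1508]
 [269.0733 265.7902]
 [270.2852 228.5872]]
```

View pics/s6.png

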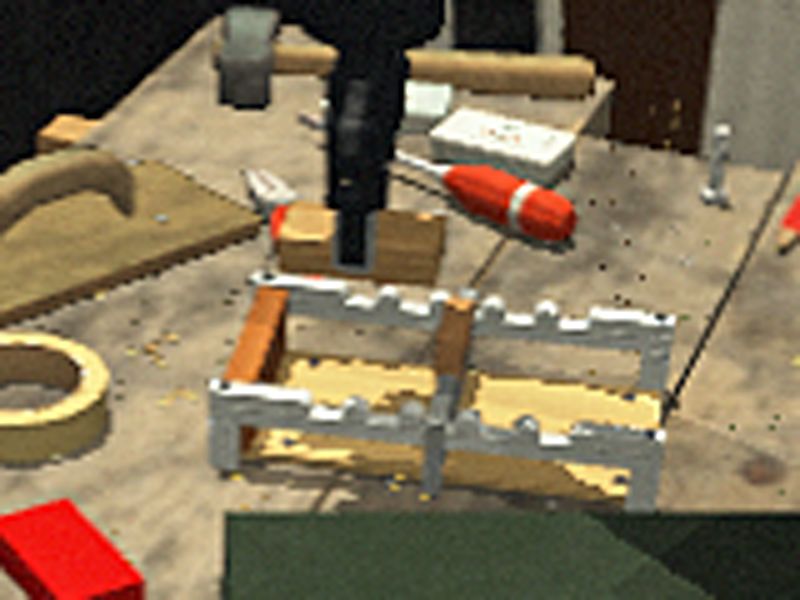

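Side view: the block is held level, edges at x≈277 to 441 in the crop, over the gap between end board (~265,330) and bar (~450,340). It appears a few mm off the predicted centre, so I'll quantify that against the jig.

```bash
python3 - <<'E'
from h import *
np.set_printoptions(precision=4,suppress=True)
s=state(); JY=np.array([-JX[1],JX[0]])
J=lambda x,y,z:np.r_[JC+x*JX+y*JY,z]
d=cam("side"); print((proj(d,[J(-.12,.07,.048),J(.12,.07,.048),J(-.12,-.07,.048),J(.12,-.07,.048)])-[290,90])*5)
u=lambda a:np.array(a)/5+[290,90]
z=s["tool_pos"][2]-.0226
Q=onplane(d,[u((441,283)),u((277,271))],z)
for q in Q: r=q[:2]-s["tool_pos"][:2]; print("side edge rel tcp",r@JX,r@JY)
t=cam("top"); im=t["image"]; hsv=cv2.cvtColor(im,cv2.COLOR_RGB2HSV)
c=proj(t,[J(.05,0,.12)])[0].astype(int);print(c)
x0,y0=c[0]-40,c[1]-40
save(t,"t6.png",(x0,y0,x0+80,y0+80),7)
E
```

```text
[[659.106  436.0583]
 [202.3628 383.9142]
 [670.2951 310.0557]
 [250.1902 265.1949]]
side edge rel tcp -0.049850284304425334 0.022590632643217482
side edge rel tcp 0.03661867788903334 0.02863559046636991
[434 228]
```

View pics/t6.png

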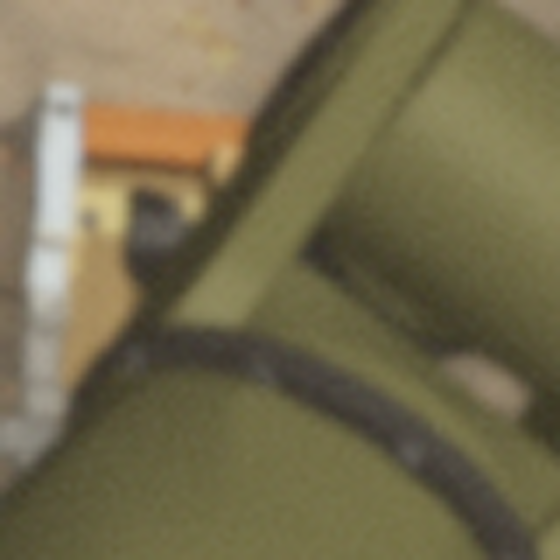

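The jig's own corners read about 7 px to the right of prediction in this view, so the block is only about 2 mm off relative to the jig. I'll shift for that and descend carefully.

>>> move_arm(
  motion=[
    [[-0.001,-0.0025,0.02],[0,0,0],1],
    [[-0.001,-0.0025,0.045],[0,0,0],1],
    [[-0.001,-0.0025,0.065],[0,0,0],1],
    [[-0.001,-0.0025,0.08],[0,0,0],1],
    [[-0.001,-0.0025,0.08],[0,0,0],1],
  ],
)

```text
clock: 10.62
tool_pos: [0.5549, -0.3881, 0.0408]
ee_rot: [-0.001, 0.036, 0.999, 0.001]
force: [0.4, -0.2, -0.8]
finger_gap: 0.511
grip_force: 61.4
```

```bash
python3 - <<'E'
from h import *
np.set_printoptions(precision=4,suppress=True)
s=state();print(s["force"],s["moment"],s["tool_pos"],delta(np.r_[GAP+.002*JX,.0285],85.8))
E
```

```text
[ 0.3676 -0.245  -0.8034] [ 0.0069 -0.0166  0.0638] [ 0.5549 -0.3881  0.0408] (array([0.    , 0.0002, 0.0123]), np.float64(0.021784799504743546), np.float64(0.1122339497407677))
```

No contact and the position is exact. I'll go down the last 11.5 mm and open part way (about 65 mm, because the rails leave 116 mm).

>>> move_arm(
  motion=[
    [[0,0,0.006],[0,0,0],1],
    [[0,0,0.0115],[0,0,0],1],
    [[0,0,0.0115],[0,0,0],1],
    [[0,0,0.0115],[0,0,0],1],
  ],
)

```text
clock: 11.12
tool_pos: [0.5553, -0.3885, 0.0309]
ee_rot: [0.0, 0.037, 0.999, -0.0]
force: [-0.4, 0.4, 0.0]
finger_gap: 0.508
grip_force: 61.4
```

>>> move_arm(
  motion=[
    [[0,0,0],[0,0,0],-0.2],
    [[0,0,0],[0,0,0],-0.45],
    [[0,0,0],[0,0,0],-0.45],
    [[0,0,0],[0,0,0],-0.45],
  ],
)

```text
clock: 11.62
tool_pos: [0.5552, -0.3885, 0.0307]
ee_rot: [0.0, 0.037, 0.999, -0.0]
force: [0.0, 0.4, 1.0]
finger_gap: 0.725
grip_force: 0.0
```

>>> move_arm(
  motion=[
    [[0,0,-0.02],[0,0,0],-0.45],
    [[0,0,-0.06],[0,0,0],-0.45],
    [[0,0,-0.12],[0,0,0],-0.45],
    [[0,0.06,-0.16],[0,0,0],-0.45],
    [[0,0.12,-0.18],[0,0,0],-0.45],
  ],
)

```text
clock: 12.25
tool_pos: [0.5634, -0.2775, 0.2108]
ee_rot: [0.002, 0.037, 0.999, -0.001]
force: [0.0, 0.7, 0.5]
finger_gap: 0.723
grip_force: 0.0
```

>>> move_arm(
  motion=[
    [[0,0.06,-0.02],[0,0,0],-0.45],
    [[0,0.12,-0.02],[0,0,0],-0.45],
    [[0,0.18,-0.02],[0,0,0],-0.45],
    [[0,0.18,-0.02],[0,0,0],-0.45],
  ],
)

```text
clock: 12.75
tool_pos: [0.5766, -0.0951, 0.229]
ee_rot: [0.001, 0.034, 0.999, -0.0]
force: [0.6, -1.1, 0.3]
finger_gap: 0.725
grip_force: 0.0
```

```bash
python3 - <<'E'
from h import *
np.set_printoptions(precision=4,suppress=True)
JY=np.array([-JX[1],JX[0]])
t=cam("top"); hsv=cv2.cvtColor(t["image"],cv2.COLOR_RGB2HSV).astype(int)
# sample along jig lines to find edges: hue/sat/val at block-top height .028, y=0 and y=.04 (bed)
for y,z in((0,.028),(-.015,.028),(0.015,.028)):
    xs=np.arange(-.02,.116,.004)
    p=np.round(proj(t,[np.r_[JC+x*JX+y*JY,z] for x in xs])).astype(int)
    print("y",y,[(int(round(x*1000)),*hsv[b,a].tolist()) for x,(a,b) in zip(xs,p)])
xs=np.arange(-.056,.057,.004)
p=np.round(proj(t,[np.r_[JC+.05*JX+y*JY,.028] for y in xs])).astype(int)
print("across",[(int(round(x*1000)),*hsv[b,a].tolist()) for x,(a,b) in zip(xs,p)])
# grip height of bar: mask orange-ish grip near jig
s=state();print(s["tool_pos"],s["force"],s["clock"])
E
```

```text
y 0 [(-20, 20, 110, 169), (-16, 19, 108, 167), (-12, 19, 109, 162), (-8, 17, 117, 176), (-4, 17, 115, 197), (0, 18, 111, 205), (4, 17, 110, 201), (8, 18, 111, 189), (12, 18, 107, 198), (16, 19, 111, 200), (20, 18, 112, 201), (24, 18, 110, 202), (28, 18, 108, 201), (32, 19, 111, 198), (36, 18, 108, 200), (40, 18, 108, 199), (44, 18, 110, 200), (48, 18, 111, 202), (52, 18, 111, 202), (56, 18, 108, 205), (60, 18, 109, 204), (64, 18, 111, 204), (68, 19, 106, 205), (72, 19, 107, 205), (76, 19, 108, 205), (80, 18, 110, 204), (84, 18, 108, 204), (88, 19, 107, 203), (92, 19, 109, 198), (96, 16, 127, 142), (100, 14, 153, 162), (104, 15, 148, 189), (108, 15, 157, 193), (112, 14, 154, 189)]
y -0.015 [(-20, 26, 87, 202), (-16, 23, 97, 181), (-12, 18, 117, 159), (-8, 18, 118, 166), (-4, 18, 110, 202), (0, 18, 110, 206), (4, 17, 113, 201), (8, 18, 119, 180), (12, 19, 114, 194), (16, 19, 112, 203), (20, 19, 106, 204), (24, 20, 106, 203), (28, 19, 103, 203), (32, 19, 107, 202), (36, 19, 109, 204), (40, 19, 105, 204), (44, 19, 104, 205), (48, 18, 108, 203), (52, 18, 114, 196), (56, 18, 116, 197), (60
[... 912 characters left out ...]
104, 14, 151, 193), (108, 14, 152, 194), (112, 15, 155, 188)]
across [(-56, 18, 75, 129), (-52, 18, 87, 140), (-48, 20, 106, 168), (-44, 21, 98, 198), (-40, 22, 97, 203), (-36, 22, 96, 205), (-32, 25, 86, 205), (-28, 26, 84, 204), (-24, 23, 90, 203), (-20, 20, 107, 198), (-16, 18, 113, 198), (-12, 18, 108, 203), (-8, 19, 112, 201), (-4, 18, 109, 204), (0, 18, 111, 202), (4, 19, 113, 200), (8, 19, 110, 201), (12, 18, 109, 201), (16, 19, 108, 203), (20, 19, 109, 187), (24, 19, 116, 154), (28, 21, 101, 169), (32, 27, 85, 201), (36, 26, 81, 205), (40, 24, 86, 208), (44, 24, 90, 205), (48, 24, 91, 204), (52, 24, 73, 203), (56, 22, 46, 194)]
[ 0.5766 -0.0971  0.2288] [-0.324  -0.8379 -0.7802] 12.8
```

The block lies centred between bar and end board: x edges about 9 to 94 mm, y about ±22 mm. One last check that the bar is seated, comparing the grip's height against the first side picture.

```bash
python3 - <<'E'
from h import *
np.set_printoptions(precision=4,suppress=True)
JY=np.array([-JX[1],JX[0]]); J=lambda x,y,z:np.r_[JC+x*JX+y*JY,z]
d=cam("side"); a=cv2.imread("pics/side0.png").astype(float); b=d["image"][:,:,::-1].astype(np.float32); a=a.astype(np.float32)
# bar template from first picture (grip + upper plate), matched in the new one
p0=proj(d,[J(.027,0,.056)])[0]; 
for z in(.039,.045,.053): print("expected shift if origin z",z,proj(d,[J(-.003,0,z+.017)])[0]-p0)
x,y=np.round(p0+[1.4,0]).astype(int)
up=lambda i:cv2.resize(i,None,fx=5,fy=5,interpolation=cv2.INTER_CUBIC)
for (dx0,dx1,dy0,dy1) in((-6,7,-9,8),(-8,9,-10,6)):
    T=up(a[y+dy0:y+dy1,x+dx0:x+dx1]); W=up(b[y-25:y+25,x-10:x+35])
    r=cv2.matchTemplate(W,T,cv2.TM_CCOEFF_NORMED); _,v,_,l=cv2.minMaxLoc(r)
    print("shift",l[0]/5-10-dx0,l[1]/5-25-dy0,v)
E
```

```text
expected shift if origin z 0.039 [10.9579  1.1979]
expected shift if origin z 0.045 [11.1086 -0.7453]
expected shift if origin z 0.053 [11.3104 -3.3504]
shift 10.8 1.0 0.8534438014030457
shift 10.6 1.0 0.8128987550735474
```

The bar's shift of (10.8, 1.0) px matches the fully seated prediction of (11.0, 1.2). I'll hand in.

```bash
python3 -c "
from bench import *
print(sign_off())"
```

```text
the job is handed in; nothing more can be done
None
```

I moved the stop bar one notch away from the end board, where it sits home at jig x = −3 mm, laid the longer offcut flat in the gap, and handed the job in at about 12.9 s; the hand-in returned no verdict, and I viewed 11 pictures, one over the limit of 10.

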